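# Make up two paper-craft kits

### The job

Make up the two paper-craft kits from the things standing in a row on the desk: into the three-compartment tray put the paper punch in the largest compartment, the tape roll in the middle one and the small glue stick in the narrowest; into the two-compartment tray put the large glue stick in the larger compartment and the stone seal in the smaller. Everything ends flat on the floor of its compartment, the right way up, let go and at rest; leave the cup, the small carton and the coffee jar where they stand.

Things in the scene. Friction and masses are not known exactly. Their poses are not given: they have to be found in the camera images.
- big_glue_mid (a point): Large glue stick: upright cylinder, grey barrel, white cap and foot, 34 mm in diameter, 100 mm tall. The point is its centre, 50 mm above its foot; z points to the cap. It starts upright on the table.
- small_glue_mid (a point): Small glue stick: the same shape but 24 mm in diameter and 84 mm tall. The point is its centre, 42 mm above its foot; z points to the cap. It starts upright on the table.
- tape_mid (a point): Roll of brown packing tape lying flat, its hole upwards: outer diameter 56 mm, hole 38 mm, 48 mm tall. The point is its centre, 24 mm above its underside; z is the axis of the hole, up. It starts like this on the table and stays this way up.
- punch_mid (a point): Paper punch: a grey block 40 mm along its own x, 62 mm along its own y and 40 mm tall, with a bright metal press plate (30 x 50 x 6 mm) on top, 46 mm in all. The point is its centre, 23 mm above its underside; z up. Grip it across the 40 mm. It fits its compartment lengthwise (its y along the tray's y, either way round). It starts upright on the table.
- seal_mid (a point): Stone seal: an upright square pillar of pale marble with a thin red band near the foot, 28 x 28 mm (faces square to its own x and y), 66 mm tall. The point is its centre, 33 mm above its foot; z up. It starts upright on the table.
- tray3: Three-compartment kit tray, grey plastic floor with white walls, fixed to the table: 82 mm along its x, 236 mm along its y, walls 4 mm thick and only 10 mm high; the floor is 3 mm above the table. Origin: the centre of its underside. The compartments lie in a row along y and are all 74 mm wide in x: narrowest (small glue stick) 46 mm long centred at y = -91 mm, middle (tape roll) 78 mm long centred at y = -25 mm, largest (punch) 96 mm long centred at y = +66 mm.
- tray2: Two-compartment kit tray, of the same make and also fixed: 82 mm along its x, 122 mm along its y, walls 4 mm thick and 10 mm high, floor 3 mm above the table. Origin: the centre of its underside. Both compartments are 74 mm wide in x: the smaller (seal) is 48 mm long centred at y = -33 mm, the larger (large glue stick) 62 mm long centred at y = +26 mm.
- cup: Bystander, to be left alone: white cup, 72 mm across the rim, 75 mm tall. Origin: centre of its underside.
- carton: Bystander, to be left alone: small closed cardboard carton, 45 x 55 mm, 30 mm tall. Origin: centre of its underside.
- coffee_jar: Bystander, to be left alone: brown glass coffee jar with a brass-coloured lid, 68 mm in diameter, 120 mm tall, standing between or beyond the trays. Origin: centre of its underside.

How it is judged:
By the outcome, as a careful person would: the job done as asked, in the order asked, and still so for the second after the job is handed in, with the robot touching nothing.
It also fails if it takes over 120 s, if anything falls off the work surface, if the arm or the gripper's body presses on something with over 40 N, if the wrist force passes 120 N, or if a joint passes its speed limit or range.

### The arm

A 7-joint arm with a two-finger parallel gripper is mounted at the origin on the work surface. World frame = base frame: x ahead of the robot, y to its left, z up, the work surface at z = 0. Lengths are in m, angles in rad, forces in N, time in s.
With the tool pointing down it reaches from about 0.4 to 0.85 m from the base axis. Payload 10.4 kg.
Tool frame: the origin (TCP) lies at the very end of the fingers, on their centre line; the grasp point (between the pads) lies 19 mm behind it; z points along the fingers, y is the line along which they close (so a half turn about z gives the same grasp; the last joint's range is limited). The gripper opens to 85 mm and grips with 20 to 120 N. Pads are 22 mm wide; open, the fingers measure 114 mm over their backs; the gripper's body (76 mm by 85 mm) begins 54 mm behind the grasp point. The pads swing forward as they close: fully open they stand 13 mm farther back than shut.
Start: joints at [1.139, 0.332, -0.065, 1.46, 0.022, 1.35, -0.088], TCP at [0.248, -0.574, 0.231] pointing down, gripper open.
Joint ranges: [-2.6, 2.6], [-0.5, 2.12], [-1.47, 1.34], [0.16, 2.42], [-1.27, 4.41], [0.06, 2.06], [-2.6, 2.6]. Speed limits (rad/s): [2.22, 2.22, 2.79, 2.79, 3.14, 3.14, 3.14].

### API

Orientations are given as a unit quaternion [x, y, z, w].
In Python, from workcell import * gives the robot as it stands.
- The arm moves only by the tool step_arm, never from a script. Its argument "commands" is one flat list of numbers, 7 for each row, row after row: the finger opening in mm, from 0 to 85.4, then the shift along the world's x, y, z as a fraction of full scale, then the turn, a rotation vector about the world's x, y, z as a fraction of full scale. A call has exactly 10 rows; each row is the pose to reach, as a shift and turn from the pose commanded when the call began, turning the shorter way round; what a row does not reach only later rows make up. Full scale, the value 1, is 0.6 m for a shift and pi rad for a turn. A row lasts 1/8 s, in which the tool goes at most 62.5 mm and 10.7 degrees, less where a joint would pass 70% of its speed; a pose out of reach is approached as far as the arm can. A call with a number of a shift or a turn outside -1 to 1 is refused whole. A call with a gripper value outside its range is refused whole. The fingers move at their own pace and stop on an object; "squeeze" is the grip in N (left out, the last holds). Time passes only in rows, so rows that repeat a pose let the fingers close, or fill a call up. It gives the time, the measured TCP pose, the force, the opening and the grip force at its end, in the units of the state.
- get_obs(): the state, without advancing time (a new reading comes with each control period).
- camera(name): name is "scene" or "top" or "wrist"; returns the picture (384x512x3 uint8, red, green, blue); there is no depth.
- camera_params(name): a dict with "mtx" (3x3 intrinsics, pixels), "extrinsics" (4x4, takes a point from world to camera coordinates); the wrist camera has in their place "tool_from_camera" (4x4, takes a point from camera to tool coordinates, whose origin is the TCP and whose axes are the flange's). Camera axes: x right, y down, z forward; pixel columns grow to the right and rows downward; lengths in m; the calibration is good to about 2 mm. A picture is of the moment at which its call begins: read the wrist's pose just before it. camera_params takes no time and is no camera call.
- hand_in(): hands the job in; it is judged then, once.
The state is a dict: "clock": time; "joint_pos": joint angles; "joint_velocities": joint speeds; "tau": joint torques, N m; "position": TCP position; "ee_rot": TCP orientation; "ft_force": force on the tool from outside, world axes, zero at the start; "torque": the same for the moment, N m; "grip_width": opening from 0.0 (shut) to 1.0 (fully open); "grasp_force": force on a finger pad.
Only numpy, scipy, OpenCV 4.12 (cv2) and the standard library are available. Lean on these libraries where they do the work, as an engineer would, in place of code of your own. Each camera call takes 0.05 s, during which the arm holds its last target. There are 200 camera calls.

## Working session

There is one attempt and no reset: what is moved stays moved. The work goes in short steps, Python scripts to look and compute and a tool call to move; the robot and the scene stay as the last step left them, time stands still between calls to the robot, and variables do not carry over. Pictures are saved under pics/ and viewed, at most 14 in all, crops included, and the job is handed in when it is done.

Besides the shell and the picture viewer there is one more tool, called after "Call:" in YAML: its name, and indented under it one key for each argument. step_arm: Moves the arm, as the interface text tells. Its arguments: {"type":"object","properties":{"commands":{"type":"array","items":{"type":"number"}},"squeeze":{"type":"number"}},"required":["commands"]}

```bash
mkdir -p pics; ls; python3 - <<'E'
from workcell import *
import cv2,numpy as np
np.set_printoptions(precision=4,suppress=True)
o=get_obs();print(o)
for n in("scene","top","wrist"):
    im=camera(n);cv2.imwrite(f"pics/{n}0.png",cv2.cvtColor(im,cv2.COLOR_RGB2BGR));print(n,camera_params(n))
E
```

```text
pics
{'clock': 0.0, 'joint_pos': array([ 1.1394,  0.3329, -0.0647,  1.461 ,  0.0216,  1.3499, -0.0885]), 'joint_velocities': array([-0.0013,  0.0018, -0.0016, -0.0009,  0.0016, -0.0013,  0.0001]), 'tau': array([ -0.0011, -62.5446,   0.049 , -39.1614,   0.0163,   0.0098,
         0.    ]), 'position': array([ 0.2483, -0.5731,  0.2305]), 'ee_rot': array([ 0.9792,  0.203 , -0.0002, -0.0007]), 'ft_force': array([-0.1638,  0.0787,  0.1766]), 'torque': array([ 0.0379,  0.0333, -0.006 ]), 'grasp_force': 0.0, 'grip_width': 1.0026916973244364}
scene {'mtx': array([[432.0236,   0.    , 254.4766],
       [  0.    , 432.0236, 190.392 ],
       [  0.    ,   0.    ,   1.    ]]), 'extrinsics': array([[ 0.4032,  0.9151, -0.0015, -0.2171],
       [ 0.7881, -0.3481, -0.5076, -0.4112],
       [-0.465 ,  0.2035, -0.8616,  1.2982],
       [ 0.    ,  0.    ,  0.    ,  1.    ]])}
top {'mtx': array([[427.3217,   0.    , 260.0064],
       [  0.    , 427.3217, 190.4017],
       [  0.    ,   0.    ,   1.    ]]), 'extrinsics': array([[-0.0257, -0.9995, -0.0185,  0.0351],
       [-0.9841,  0.0285, -0.1751,  0.5917],
       [ 0.1755,  0.0137, -0.9844,  1.2721],
       [ 0.    ,  0.    ,  0.    ,  1.    ]])}
wrist {'mtx': array([[312.7571,   0.    , 254.5413],
       [  0.    , 312.7571, 188.4411],
       [  0.    ,   0.    ,   1.    ]]), 'tool_from_camera': array([[ 0.0013, -0.9657, -0.2596,  0.0661],
       [ 1.    ,  0.0014, -0.0003, -0.0004],
       [ 0.0006, -0.2596,  0.9657, -0.1431],
       [ 0.    ,  0.    ,  0.    ,  1.    ]])}
```

View pics/top0.png

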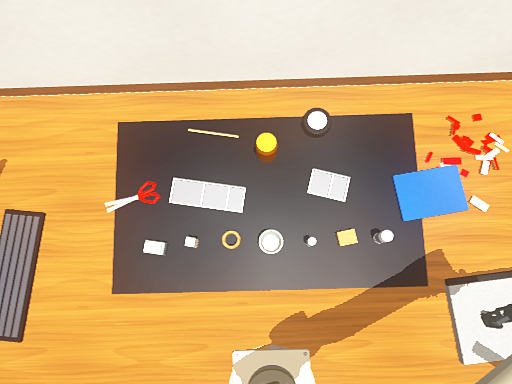

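View pics/scene0.png

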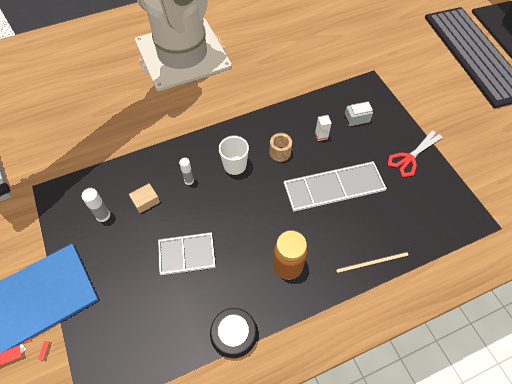

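The top view shows the row from left to right: punch (155,247), seal (192,241), tape (231,239), cup (270,241), small glue (311,241), carton (347,237) and big glue (383,236). Tray3 is at (207,195), tray2 at (329,185) and the jar at (266,145). The scene view shows the same things.

```bash
cat > h.py <<'E'
from workcell import *
import cv2,numpy as np
from scipy.spatial.transform import Rotation as R
np.set_printoptions(precision=4,suppress=True)
def cam(n,o=None):
    p=camera_params(n);K=p["mtx"]
    if n!="wrist": E=p["extrinsics"]; return K,np.linalg.inv(E)
    o=o or get_obs(); T=np.eye(4);T[:3,:3]=R.from_quat(o["ee_rot"]).as_matrix();T[:3,3]=o["position"]
    return K,T@p["tool_from_camera"]
def ray(C,uv,z):
    K,T=C;uv=np.atleast_2d(np.asarray(uv,float))
    d=np.c_[uv,np.ones(len(uv))]@np.linalg.inv(K).T@T[:3,:3].T
    return T[:3,3]+d*((z-T[2,3])/d[:,2])[:,None]
def proj(C,P):
    K,T=C;P=np.atleast_2d(P);q=(P-T[:3,3])@T[:3,:3]@K.T
    return q[:,:2]/q[:,2:]
def shot(n,tag):
    o=get_obs() if n=="wrist" else None
    im=camera(n);C=cam(n,o);np.savez(f"pics/{tag}.npz",im=im,K=C[0],T=C[1])
    cv2.imwrite(f"pics/{tag}.png",im[:,:,::-1]);return im,C
def load(tag):
    d=np.load(f"pics/{tag}.npz");return d["im"],(d["K"],d["T"])
E
python3 - <<'E'
from h import *
for n,roi in(("top",(120,415,150,280)),("scene",(60,480,90,290))):
    im=cv2.imread(f"pics/{n}0.png");C=cam(n)
    m=(im.max(2)>75).astype(np.uint8);k=np.zeros_like(m);k[roi[2]:roi[3],roi[0]:roi[1]]=1;m*=k
    print(n)
    for c in cv2.findContours(m,cv2.RETR_EXTERNAL,cv2.CHAIN_APPROX_NONE)[0]:
        if cv2.contourArea(c)<30: continue
        r=cv2.minAreaRect(c);print(np.array(r[0]).round(1),np.array(r[1]).round(1),round(r[2]),ray(C,r[0],.01)[0])
im=cv2.imread("pics/top0.png")[165:265,130:410];cv2.imwrite("pics/c1.png",cv2.resize(im,None,fx=2.85,fy=2.85,interpolation=2))
E
```

```text
top
[267.  214.5] [129. 294.] 90 [ 0.5219 -0.0006  0.01  ]
scene
[269.5 235. ] [419. 108.] 0 [ 0.6516 -0.0124  0.01  ]
[334.6 185.4] [33.  99.7] 77 [0.5957 0.1877 0.01  ]
[186.1 170.6] [28.4 10.7] 76 [ 0.409  -0.1284  0.01  ]
[233.  154.5] [39. 30.] 90 [ 0.4109 -0.0034  0.01  ]
[280.1 146.5] [22.5 29.4] 7 [0.4365 0.117  0.01  ]
[323.  127.1] [15.1 27.1] 9 [0.4252 0.2479 0.01  ]
[358.4 113.1] [21.3 28.7] 78 [0.4217 0.3581 0.01  ]
[433. 145.] [110.  92.] 90 [0.5914 0.4788 0.01  ]
[187. 133.] [ 86. 254.] 90 [ 0.2985 -0.0876  0.01  ]
```

View pics/wrist0.png

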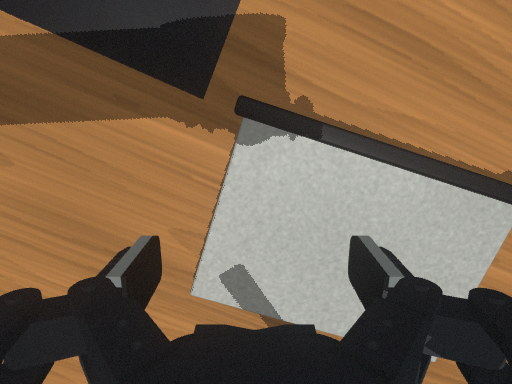

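The wrist view shows only the side sheet, with the fingers at the bottom. I'll fly over the row next.

Call:
step_arm:
  commands: [85,0.42,0.7,0.12,0,0,-0.13,85,0.42,0.7,0.12,0,0,-0.13,85,0.42,0.7,0.12,0,0,-0.13,85,0.42,0.7,0.12,0,0,-0.13,85,0.42,0.7,0.12,0,0,-0.13,85,0.42,0.7,0.12,0,0,-0.13,85,0.42,0.7,0.12,0,0,-0.13,85,0.42,0.7,0.12,0,0,-0.13,85,0.42,0.7,0.12,0,0,-0.13,85,0.42,0.7,0.12,0,0,-0.13]

```text
clock: 1.4
position: [0.5002, -0.1538, 0.303]
ee_rot: [1.0, 0.0, -0.0, 0.0]
ft_force: [-0.8, -0.3, -0.7]
grip_width: 0.994
grasp_force: 0.0
```

```bash
python3 -c "
from h import *
shot('wrist','w1');o=get_obs();print(o['position'],o['ee_rot'],o['joint_pos'],o['joint_velocities'])"
```

```text
[ 0.4999 -0.1546  0.303 ] [ 1.     -0.0005 -0.0004  0.0002] [ 0.5772  0.1011 -0.3924  1.5951  0.0393  1.4538 -1.3899] [ 0.0125 -0.0033  0.0099  0.0025 -0.0011 -0.0005 -0.0018]
```

Call:
step_arm:
  commands: [85,0,0.6,0,0,0,0,85,0,0.6,0,0,0,0,85,0,0.6,0,0,0,0,85,0,0.6,0,0,0,0,85,0,0.6,0,0,0,0,85,0,0.6,0,0,0,0,85,0,0.6,0,0,0,0,85,0,0.6,0,0,0,0,85,0,0.6,0,0,0,0,85,0,0.6,0,0,0,0]

```text
clock: 2.7
position: [0.5008, 0.2052, 0.3034]
ee_rot: [1.0, -0.001, 0.0, 0.0]
ft_force: [-0.5, 0.1, -0.6]
grip_width: 0.995
grasp_force: 0.0
```

```bash
python3 -c "
from h import *
shot('wrist','w2');o=get_obs();print(o['position'],o['ee_rot'],o['joint_pos'],o['joint_velocities'])"
```

```text
[0.5007 0.2055 0.3034] [ 1.     -0.0007  0.0002  0.0002] [ 0.1497  0.1786 -0.7065  1.5381  0.1167  1.4677 -2.1331] [-0.0065  0.0034 -0.0068 -0.0021  0.0018  0.0007 -0.0008]
```

View pics/w1.png

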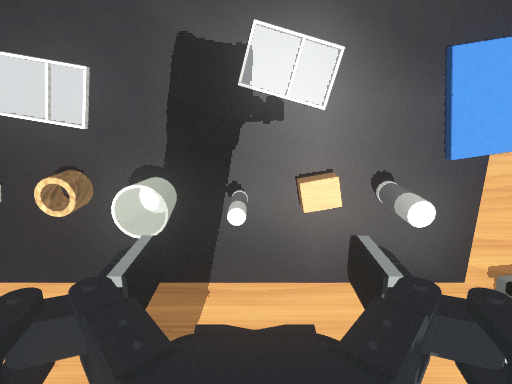

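View pics/w2.png

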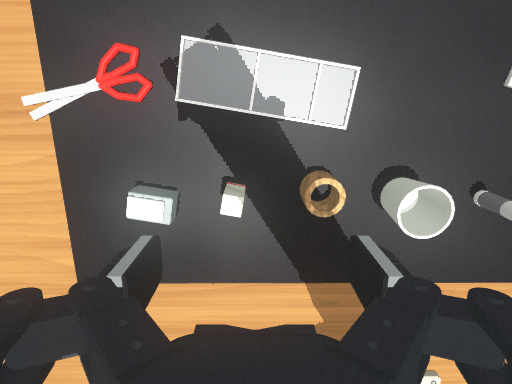

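w1 shows tray2 at (292,64), tape (63,193), cup (144,208), small glue (237,208), carton (320,192) and big glue (420,213). w2 shows tray3 at (268,83), punch (152,205), seal (232,200) and tape (323,194). I'll enlarge these for edge measurement.

```bash
python3 - <<'E'
from h import *
t=[]
for tag,u,v in(("w2",152,203),("w2",232,198),("w2",323,195),("w1",237,205),("w1",408,205),("w1",292,64)):
    im,C=load(tag);a=60 if tag=="w1" and u==292 else 32
    c=cv2.resize(im[v-a:v+a,u-a:u+a],(256,256),interpolation=cv2.INTER_CUBIC);t.append(c)
cv2.imwrite("pics/mos.png",np.vstack([np.hstack(t[:3]),np.hstack(t[3:])])[:,:,::-1])
for tag,u,v,lo,z,nm in(("w2",152,205,225,.046,"punch"),("w2",232,207,225,.066,"seal"),("w1",237,215,225,.084,"sg"),("w1",420,213,225,.1,"bg")):
    im,C=load(tag);m=(im.min(2)>lo).astype(np.uint8);k=np.zeros_like(m);k[v-26:v+26,u-32:u+32]=1
    for c in cv2.findContours(m*k,cv2.RETR_EXTERNAL,cv2.CHAIN_APPROX_NONE)[0]:
        if cv2.contourArea(c)<60:continue
        w=ray(C,c[:,0],z)[:,:2]*1000;r=cv2.minAreaRect(w.astype(np.float32));e=cv2.minEnclosingCircle(w.astype(np.float32))
        print(nm,cv2.boundingRect(c),np.array(r[0]),np.array(r[1]),r[2],"circ",e)
for tag,roi,nm in(("w2",(165,370,30,135),"t3"),("w1",(232,350,12,115),"t2")):
    im,C=load(tag);m=(im.min(2)>60).astype(np.uint8);k=np.zeros_like(m);k[roi[2]:roi[3],roi[0]:roi[1]]=1;m=m*k
    c=max(cv2.findContours(m,cv2.RETR_EXTERNAL,cv2.CHAIN_APPROX_NONE)[0],key=cv2.contourArea)
    w=ray(C,c[:,0],.010)[:,:2]*1000;r=cv2.minAreaRect(w.astype(np.float32));print(nm,cv2.boundingRect(c),r)
im,C=load("w2")
hsv=cv2.cvtColor(im,cv2.COLOR_RGB2HSV);print(im[195,298:352].tolist())
E
```

```text
punch (126, 194, 45, 30) [431.4518 349.4755] [58.3803 34.8877] 80.5379867553711 circ ((430.8914489746094, 349.091796875), 32.44680404663086)
seal (220, 194, 23, 23) [441.8761 235.2728] [26.7958 26.9888] 80.0924301147461 circ ((441.74786376953125, 235.47703552246094), 17.84416961669922)
sg (227, 208, 19, 18) [ 433.0414 -130.8224] [22.3902 21.6313] 42.62987518310547 circ ((432.9617614746094, -130.64968872070312), 11.435999870300293)
bg (407, 201, 29, 27) [ 442.1942 -348.2444] [32.2163 32.5119] 8.649234771728516 circ ((442.00244140625, -348.4024658203125), 16.55274200439453)
t3 (165, 30, 205, 105) ((592.6340942382812, 188.5387725830078), (281.61798095703125, 130.85897827148438), 89.9698486328125)
t2 (232, 12, 118, 103) ((615.4669799804688, -202.53981018066406), (124.40869903564453, 157.08314514160156), 0.10179024189710617)
[[50, 49, 48], [43, 42, 42], [71, 61, 48], [109, 87, 62], [111, 89, 60], [116, 93, 64], [122, 97, 66], [166, 129, 89], [162, 129, 88], [160, 125, 87], [164, 128, 88], [162, 129, 87], [157, 123, 84], [57, 48, 42], [43, 45, 43], [45, 44, 41], [45, 42, 42], [44, 41, 38], [43, 43, 43], [44, 40, 41], [41, 39, 38], [49, 42, 44], [45, 44, 46], [47, 45, 42], [46, 43, 43], [44, 43, 40], [47, 44, 42], [47, 46, 44], [44, 40, 43], [47, 42, 44], [47, 45, 43], [95, 78, 58], [120, 95, 66], [113, 91, 65], [114, 89, 64], [126, 98, 68], [114, 89, 65], [116, 90, 65], [123, 98, 70], [119, 94, 67], [112, 88, 64], [190, 148, 102], [237, 194, 131], [239, 197, 133], [242, 200, 135], [250, 221, 148], [254, 233, 166], [245, 211, 149], [102, 91, 87], [85, 83, 83], [88, 85, 86], [86, 86, 84], [87, 87, 86], [84, 81, 82]]
```

View pics/mos.png

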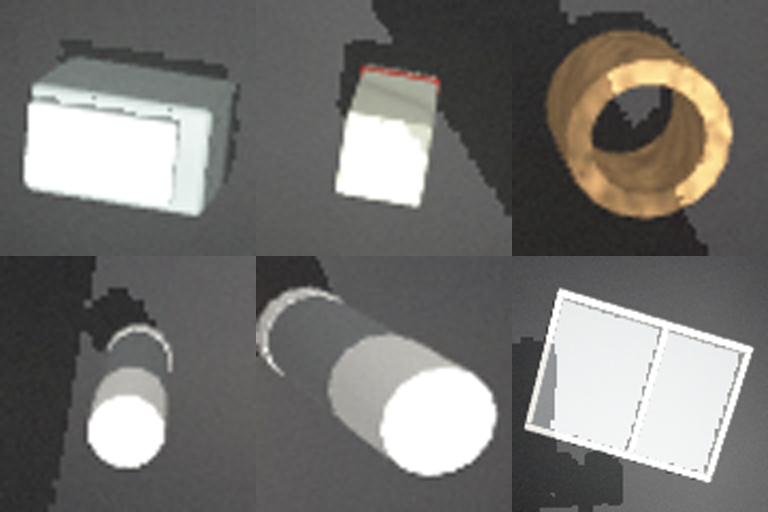

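The crops show the punch plate left of the block's strip, the seal top, the tape ring with its lean, the clean cap discs of both glues, and tray2 with its larger compartment on the left (+y). The tray masks leaked, so I'll refine those, and fit the tape ring and the punch edges.

```bash
python3 - <<'E'
from h import *
from scipy.optimize import least_squares
def big(m,roi):
    k=np.zeros_like(m);k[roi[2]:roi[3],roi[0]:roi[1]]=1
    return max(cv2.findContours(m*k,cv2.RETR_EXTERNAL,cv2.CHAIN_APPROX_NONE)[0],key=cv2.contourArea)
for tag,roi,nm,S,ys in(("w2",(170,370,30,135),"t3",236,(-91,-25,66)),("w1",(232,350,12,115),"t2",122,(-33,26))):
    im,C=load(tag);m=(im.min(2)>170).astype(np.uint8)
    c=big(m,roi);w=ray(C,c[:,0],.010)[:,:2]*1000;r=cv2.minAreaRect(w.astype(np.float32))
    b=cv2.boxPoints(r);e=[b[1]-b[0],b[2]-b[1]];l=max(e,key=np.linalg.norm);l=l*np.sign(l[1])/np.linalg.norm(l)
    print(nm,r,"ydeg",np.degrees(np.arctan2(l[1],l[0])),[ (y,(np.array(r[0])+y*l).round(1)) for y in ys])
for tag,roi in(("w2",(295,350,165,222)),("w1",(30,97,165,222))):
    im,C=load(tag);d=im.astype(int);m=((d[:,:,0]-d[:,:,2])>14).astype(np.uint8);c=big(m,roi)
    w=ray(C,c[:,0],.048)[:,:2]*1000;n=C[1][:2,3]*1000;ctr=w.mean(0);u=(ctr-n)/np.linalg.norm(ctr-n)
    for _ in range(4):
        s=w[(w-ctr)@u>4];ctr=least_squares(lambda p:np.hypot(*(s-p).T)-27.4,ctr,loss="soft_l1").x
    print("tape",tag,ctr,np.hypot(*(s-ctr).T).std())
im,C=load("w2");m=(im.min(2)>115).astype(np.uint8);c=big(m,(115,182,178,228));h=cv2.convexHull(c)[:,0]
print("punch hull",cv2.approxPolyDP(h.reshape(-1,1,2),1.5,True)[:,0].tolist())
for z in(.04,):
    w=ray(C,big((im.min(2)>225).astype(np.uint8),(120,184,180,230))[:,0],z)[:,:2]*1000;print(cv2.minAreaRect(w.astype(np.float32)))
print("row/col",im[190:222,150].min(1).tolist(),"\n",im[210,115:180].min(1).tolist())
im=cv2.imread("pics/scene0.png");C=cam("scene");print("jar",ray(C,(291,245),.12),"jar top cam",ray(cam("top"),(266,143),.12))
E
```

```text
t3 ((593.1256103515625, 190.21363830566406), (235.74920654296875, 82.03022766113281), 80.59903717041016) ydeg 80.59905 [(-91, array([578.3, 100.4])), (-25, array([589. , 165.5])), (66, array([603.9, 255.3]))]
t2 ((614.46142578125, -199.58624267578125), (122.0071792602539, 82.24149322509766), 74.71844482421875) ydeg 74.71845 [(-33, array([ 605.8, -231.4])), (26, array([ 621.3, -174.5]))]
tape w2 [447.2895 112.7571] 0.4530996840494386
tape w1 [446.598 112.379] 0.3961915020480051
punch hull [[128, 192], [139, 186], [173, 192], [176, 199], [174, 216], [170, 223], [165, 224], [126, 217]]
((429.42486572265625, 351.6308288574219), (59.254905700683594, 35.410400390625), 80.53791046142578)
row/col [116, 120, 123, 118, 126, 188, 222, 234, 154, 184, 253, 255, 255, 255, 255, 255, 255, 255, 255, 255, 255, 255, 255, 255, 255, 255, 255, 255, 255, 255, 254, 214] 
 [79, 81, 82, 85, 83, 84, 87, 83, 86, 83, 87, 243, 255, 255, 255, 255, 255, 255, 255, 255, 255, 255, 255, 255, 255, 255, 255, 255, 255, 255, 255, 255, 255, 255, 255, 255, 255, 255, 255, 255, 255, 255, 255, 255, 255, 255, 255, 255, 239, 219, 231, 231, 231, 231, 234, 223, 197, 121, 114, 117, 114, 87, 63, 63, 92]
jar [[ 0.7328 -0.0067  0.12  ]] jar top cam [[ 0.7242 -0.0037  0.12  ]]
```

Call:
step_arm:
  commands: [85,-0.1165,0.2425,-0.3,0,0,-0.553,85,-0.1165,0.2425,-0.3,0,0,-0.553,85,-0.1165,0.2425,-0.3,0,0,-0.553,85,-0.1165,0.2425,-0.3,0,0,-0.553,85,-0.1165,0.2425,-0.3,0,0,-0.553,85,-0.1165,0.2425,-0.3,0,0,-0.553,85,-0.1165,0.2425,-0.3,0,0,-0.553,85,-0.1165,0.2425,-0.3,0,0,-0.553,85,-0.1165,0.2425,-0.3,0,0,-0.553,85,-0.1165,0.2425,-0.3,0,0,-0.553]
  squeeze: 40

```text
clock: 4.0
position: [0.4292, 0.3469, 0.1186]
ee_rot: [0.91, -0.409, -0.06, 0.033]
ft_force: [0.8, -1.9, -4.2]
grip_width: 0.994
grasp_force: 0.0
```

```bash
cat >> h.py <<'E'
def where():
    o=get_obs();r=R.from_quat(o["ee_rot"]).as_matrix()
    print("t",round(o["clock"],2),"pos",o["position"],"ydeg",np.degrees(np.arctan2(r[1,1],r[0,1])).round(2),"tilt",r[:2,2],"j",o["joint_pos"],"F",o["ft_force"],"grip",o["grip_width"]*85.4,o["grasp_force"]);return o
def go(o,x,y,z,deg):
    r=R.from_quat(o["ee_rot"]).as_matrix();a=np.degrees(np.arctan2(r[1,1],r[0,1]))
    d=(deg-a+90)%180-90;print("shift",(np.array([x,y,z])-o["position"])/.6,"turn",d/180)
E
python3 - <<'E'
from h import *
im,C=shot("wrist","w3");o=where();go(o,.431,.3515,.012,-9.5)
E
```

```text
t 4.05 pos [0.4305 0.3482 0.1184] ydeg -138.57 tilt [-0.1304 -0.0156] j [-1.6089  0.696   1.2525  1.7342 -0.7069  1.3736 -2.5992] F [1.8326 3.8851 0.1423] grip 85.04531367006288 0.0
shift [ 0.0008  0.0055 -0.1774] turn -0.28295659901266845
```

View pics/w3.png

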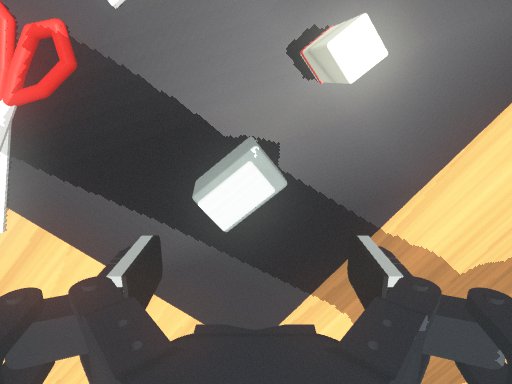

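The picture shows the punch at (238,185) and the seal at (352,48). Joint 7 ran into its limit because I turned the wrong way, so I'll turn the other way and raise the tool.

Call:
step_arm:
  commands: [85,0.05,-0.1,0.25,0,0,0.1,85,0.1,-0.2,0.3,0,0,0.25,85,0.1,-0.2,0.3,0,0,0.45,85,0.1,-0.2,0.3,0,0,0.6,85,0.1,-0.2,0.3,0,0,0.7,85,0.1,-0.2,0.3,0,0,0.717,85,0.1,-0.2,0.3,0,0,0.717,85,0.1,-0.2,0.3,0,0,0.717,85,0.1,-0.2,0.3,0,0,0.717,85,0.1,-0.2,0.3,0,0,0.717]

```text
clock: 5.3
position: [0.4903, 0.2258, 0.2989]
ee_rot: [0.866, 0.496, -0.007, 0.069]
ft_force: [-0.3, -0.3, -0.0]
grip_width: 0.996
grasp_force: 0.0
```

```bash
python3 - <<'E'
from h import *
o=where();go(o,.431,.3515,.1,-9.5)
E
```

```text
t 5.3 pos [0.4903 0.2258 0.2989] ydeg -30.1 tilt [ 0.0556 -0.1259] j [-1.5203  0.1674  1.0452  1.621  -0.007   1.445  -1.0096] F [-0.2621 -0.261  -0.0178] grip 85.08898992251288 0.0
shift [-0.0989  0.2095 -0.3316] turn 0.1144259328615094
```

```bash
cat >> h.py <<'E'
def go(o,x,y,z,deg):
    r=R.from_quat(o["ee_rot"]).as_matrix();a=np.degrees(np.arctan2(r[1,1],r[0,1]))
    d=np.radians(a+(deg-a+90)%180-90);Y=np.array([np.cos(d),np.sin(d),0]);Z=np.array([0,0,-1.]);D=np.c_[np.cross(Y,Z),Y,Z]
    print("shift",(np.array([x,y,z])-o["position"])/.6,"turn",R.from_matrix(D@r.T).as_rotvec()/np.pi)
E
python3 - <<'E'
from h import *
o=where();go(o,.431,.3515,.12,-9.5)
E
```

```text
t 5.3 pos [0.4903 0.2258 0.2989] ydeg -30.1 tilt [ 0.0556 -0.1259] j [-1.5203  0.1674  1.0452  1.621  -0.007   1.445  -1.0096] F [-0.2621 -0.261  -0.0178] grip 85.08898992251288 0.0
shift [-0.0989  0.2095 -0.2982] turn [0.0365 0.0249 0.1157]
```

Call:
step_arm:
  commands: [85,-0.099,0.2095,-0.298,0.0365,0.025,0.1155,85,-0.099,0.2095,-0.298,0.0365,0.025,0.1155,85,-0.099,0.2095,-0.298,0.0365,0.025,0.1155,85,-0.099,0.2095,-0.298,0.0365,0.025,0.1155,85,-0.099,0.2095,-0.298,0.0365,0.025,0.1155,85,-0.099,0.2095,-0.298,0.0365,0.025,0.1155,85,-0.099,0.2095,-0.298,0.0365,0.025,0.1155,85,-0.099,0.2095,-0.298,0.0365,0.025,0.1155,85,-0.099,0.2095,-0.298,0.0365,0.025,0.1155,85,-0.099,0.2095,-0.298,0.0365,0.025,0.1155]

```text
clock: 6.55
position: [0.4304, 0.3519, 0.1196]
ee_rot: [0.766, 0.643, -0.002, 0.0]
ft_force: [0.0, -0.3, 0.2]
grip_width: 0.995
grasp_force: 0.0
```

```bash
python3 - <<'E'
from h import *
im,C=shot("wrist","w4");o=where();go(o,.431,.3515,.012,-9.5)
for z in(.04,.046): print(proj(C,[[.431+a*np.cos(t)-b*np.sin(t),.3515+a*np.sin(t)+b*np.cos(t),z] for t in[-.166] for a,b in((-.02,-.031),(.02,-.031),(.02,.031),(-.02,.031))]).round(0).tolist())
E
```

```text
t 6.6 pos [0.4304 0.3519 0.1195] ydeg -9.99 tilt [-0.0025 -0.0028] j [-1.478   0.3627  0.8567  1.8152 -0.3039  1.1057 -0.6884] F [-0.3506  0.4664  0.6915] grip 84.87185285792746 0.0
shift [ 0.001  -0.0007 -0.1791] turn [ 0.0009 -0.0008  0.0027]
[[230.0, 236.0], [282.0, 235.0], [283.0, 155.0], [227.0, 156.0]]
[[229.0, 239.0], [282.0, 239.0], [284.0, 157.0], [226.0, 157.0]]
```

View pics/w4.png

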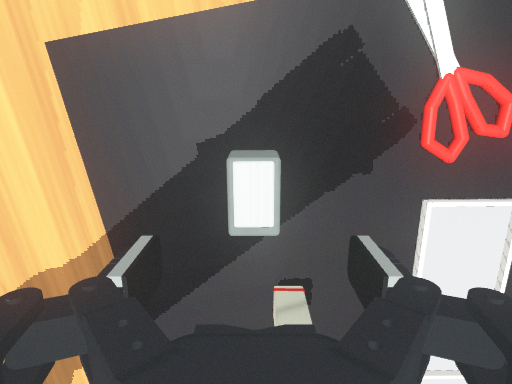

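The punch is centred at (254,193), within 2 mm of the prediction. I'll descend and grip.

Call:
step_arm:
  commands: [85,0,-0.001,-0.06,0,0,0.003,85,0,-0.001,-0.11,0,0,0.003,85,0,-0.001,-0.15,0,0,0.003,85,0,-0.001,-0.179,0,0,0.003,0,0,-0.001,-0.179,0,0,0.003,0,0,-0.001,-0.179,0,0,0.003,0,0,-0.001,-0.179,0,0,0.003,0,0,-0.001,-0.179,0,0,0.003,0,0,-0.001,-0.179,0,0,0.003,0,0,-0.001,-0.179,0,0,0.003]
  squeeze: 50

```text
clock: 7.85
position: [0.4309, 0.3519, 0.0132]
ee_rot: [0.763, 0.646, -0.001, -0.0]
ft_force: [-1.0, -0.9, 7.1]
grip_width: 0.458
grasp_force: 51.5
```

```bash
python3 - <<'E'
from h import *
o=where();go(o,.604,.2553,.07,-9.4);go(o,.604,.2553,.0155,-9.4)
E
```

```text
t 7.85 pos [0.4309 0.3519 0.0132] ydeg -9.46 tilt [-0.0016 -0.0012] j [-1.3853  0.5169  0.7579  1.8878 -0.4434  0.9141 -0.579 ] F [-0.9793 -0.9146  7.1067] grip 39.143368867824826 51.520705819129944
shift [ 0.2884 -0.161   0.0947] turn [ 0.0004 -0.0005  0.0003]
shift [ 0.2884 -0.161   0.0039] turn [ 0.0004 -0.0005  0.0003]
```

Call:
step_arm:
  commands: [0,0,0,0.06,0,0,0,0,0.02,-0.01,0.11,0,0,0,0,0.1,-0.055,0.11,0,0,0,0,0.19,-0.105,0.11,0,0,0,0,0.26,-0.145,0.1,0,0,0,0,0.2885,-0.161,0.08,0,0,0,0,0.2885,-0.161,0.06,0,0,0,0,0.2885,-0.161,0.045,0,0,0,0,0.2885,-0.161,0.04,0,0,0,0,0.2885,-0.161,0.04,0,0,0]

```text
clock: 9.1
position: [0.6029, 0.2556, 0.0362]
ee_rot: [0.763, 0.647, -0.002, 0.0]
ft_force: [0.1, -0.4, -1.0]
grip_width: 0.46
grasp_force: 51.5
```

```bash
python3 - <<'E'
from h import *
im,C=shot("wrist","w5");o=where();go(o,.604,.2553,.0165,-9.4)
E
```

```text
t 9.15 pos [0.6032 0.2554 0.0364] ydeg -9.41 tilt [-0.0023 -0.0024] j [-1.0066  0.6831  0.7507  1.5989 -0.5117  1.0691 -0.2791] F [-0.8522  0.9713 -1.2068] grip 39.406598062558935 51.45431935787201
shift [ 0.0013 -0.0002 -0.0332] turn [ 0.0008 -0.0007  0.    ]
```

View pics/w5.png

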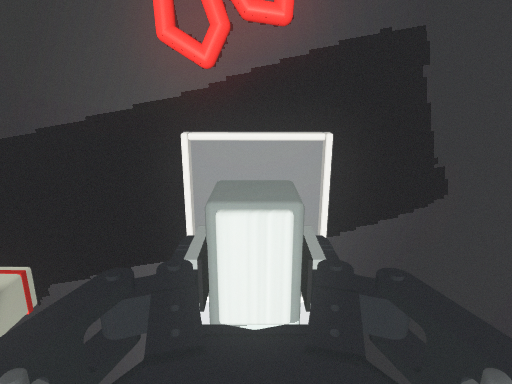

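The punch is held squarely over the largest compartment. I'll lower, release and rise.

Call:
step_arm:
  commands: [0,0.001,0,-0.015,0,0,0,0,0.001,0,-0.025,0,0,0,0,0.001,0,-0.033,0,0,0,0,0.001,0,-0.033,0,0,0,70,0.001,0,-0.033,0,0,0,70,0.001,0,-0.033,0,0,0,70,0.001,0,-0.033,0,0,0,85,0.001,0,0.05,0,0,0,85,0.001,0,0.14,0,0,0,85,0.001,0,0.14,0,0,0]

```text
clock: 10.4
position: [0.6066, 0.2552, 0.1247]
ee_rot: [0.763, 0.646, 0.002, 0.001]
ft_force: [0.1, -0.2, -1.1]
grip_width: 0.997
grasp_force: 0.0
```

```bash
python3 - <<'E'
from h import *
o=where();go(o,.447,.1126,.12,-9.5)
E
```

```text
t 10.4 pos [0.6066 0.2552 0.1247] ydeg -9.48 tilt [0.004  0.0006] j [-1.0412  0.5914  0.812   1.5326 -0.447   1.2074 -0.3205] F [ 0.0559 -0.2165 -1.0513] grip 85.10453970438098 0.0
shift [-0.266  -0.2376 -0.0078] turn [-0.0002  0.0013 -0.0001]
```

Call:
step_arm:
  commands: [85,-0.07,-0.0625,0,0,0,0,85,-0.14,-0.125,0,0,0,0,85,-0.21,-0.1875,0,0,0,0,85,-0.263,-0.237,0,0,0,0,85,-0.263,-0.237,0,0,0,0,85,-0.263,-0.237,0,0,0,0,85,-0.263,-0.237,0,0,0,0,85,-0.263,-0.237,-0.03,0,0,0,85,-0.263,-0.237,-0.05,0,0,0,85,-0.263,-0.237,-0.05,0,0,0]

```text
clock: 11.65
position: [0.446, 0.112, 0.0892]
ee_rot: [0.763, 0.646, -0.003, 0.001]
ft_force: [0.1, -0.6, 0.2]
grip_width: 0.997
grasp_force: 0.0
```

```bash
python3 - <<'E'
from h import *
im,C=shot("wrist","w6");o=where();go(o,.447,.1126,.012,-9.5)
t=np.linspace(0,2*np.pi,60);p=proj(C,np.c_[.447+.028*np.cos(t),.1126+.028*np.sin(t),t*0+.048]).astype(np.int32)
d=im[:,:,::-1].copy();cv2.polylines(d,[p],True,(0,255,0));cv2.imwrite("pics/w6d.png",d)
E
```

```text
t 11.7 pos [0.4464 0.1122 0.0898] ydeg -9.48 tilt [-0.003  -0.0047] j [-1.2781  0.1526  1.0059  2.0819 -0.15    0.987  -0.3593] F [-0.0016  0.4581 -0.3754] grip 85.03332976762863 0.0
shift [ 0.0011  0.0007 -0.1297] turn [ 0.0015 -0.001  -0.0001]
```

View pics/w6d.png

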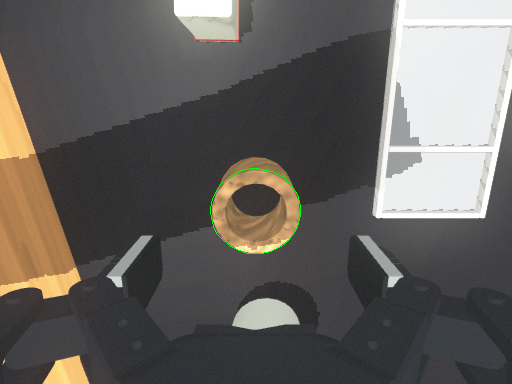

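The predicted circle lies on the tape's top rim at (256,211). Next: descend and grip.

Call:
step_arm:
  commands: [85,0.001,0.001,-0.05,0,0,0,85,0.001,0.001,-0.09,0,0,0,85,0.001,0.001,-0.129,0,0,0,85,0.001,0.001,-0.129,0,0,0,0,0.001,0.001,-0.129,0,0,0,0,0.001,0.001,-0.129,0,0,0,0,0.001,0.001,-0.129,0,0,0,0,0.001,0.001,-0.129,0,0,0,0,0.001,0.001,-0.129,0,0,0,0,0.001,0.001,-0.129,0,0,0]
  squeeze: 40

```text
clock: 12.95
position: [0.4477, 0.1136, 0.0138]
ee_rot: [0.763, 0.646, -0.001, 0.0]
ft_force: [-1.7, 0.0, 5.8]
grip_width: 0.634
grasp_force: 41.5
```

```bash
python3 - <<'E'
from h import *
o=where();go(o,.589,.1655,.0155,-9.4)
E
```

```text
t 12.95 pos [0.4477 0.1136 0.0138] ydeg -9.45 tilt [-0.001  -0.0013] j [-1.1553  0.3392  0.9093  2.1312 -0.3617  0.8317 -0.1897] F [-1.7238  0.0043  5.7761] grip 54.101461978359765 41.476380345993675
shift [0.2355 0.0865 0.0028] turn [ 0.0004 -0.0003  0.0003]
```

Call:
step_arm:
  commands: [0,0,0,0.06,0,0,0,0,0.01,0,0.1,0,0,0,0,0.09,0.033,0.1,0,0,0,0,0.17,0.062,0.1,0,0,0,0,0.225,0.083,0.09,0,0,0,0,0.2355,0.0865,0.07,0,0,0,0,0.2355,0.0865,0.055,0,0,0,0,0.2355,0.0865,0.045,0,0,0,0,0.2355,0.0865,0.04,0,0,0,0,0.2355,0.0865,0.04,0,0,0]

```text
clock: 14.2
position: [0.5879, 0.1651, 0.0368]
ee_rot: [0.763, 0.646, -0.002, 0.0]
ft_force: [-0.2, -0.4, -0.9]
grip_width: 0.635
grasp_force: 43.0
```

```bash
python3 - <<'E'
from h import *
im,C=shot("wrist","w7");o=where();go(o,.589,.1655,.0170,-9.4)
E
```

```text
t 14.25 pos [0.5881 0.1651 0.037 ] ydeg -9.46 tilt [-0.0023 -0.0024] j [-0.9756  0.6208  0.8288  1.7291 -0.5215  1.0303 -0.1261] F [-0.4733  0.1246 -0.8375] grip 53.76459790990441 43.04386185016483
shift [ 0.0015  0.0006 -0.0333] turn [ 0.0008 -0.0007  0.0003]
```

View pics/w7.png

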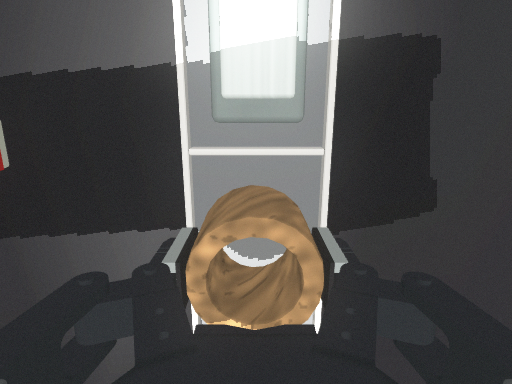

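The punch sits squarely in its compartment (258,60), and the tape hangs over the middle one. I'll lower and release.

Call:
step_arm:
  commands: [0,0.001,0,-0.015,0,0,0,0,0.001,0,-0.025,0,0,0,0,0.001,0,-0.033,0,0,0,0,0.001,0,-0.033,0,0,0,75,0.001,0,-0.033,0,0,0,75,0.001,0,-0.033,0,0,0,85,0.001,0,-0.033,0,0,0,85,0.001,0,0.05,0,0,0,85,0.001,0,0.14,0,0,0,85,0.001,0,0.18,0,0,0]

```text
clock: 15.5
position: [0.5899, 0.165, 0.1477]
ee_rot: [0.763, 0.646, -0.0, 0.001]
ft_force: [0.4, 0.5, -0.8]
grip_width: 0.995
grasp_force: 0.0
```

```bash
python3 - <<'E'
from h import *
o=where();go(o,.433,-.1308,.15,-9.5)
E
```

```text
t 15.5 pos [0.5899 0.165  0.1477] ydeg -9.48 tilt [ 0.0007 -0.0014] j [-1.0426  0.4968  0.9229  1.6407 -0.4159  1.2144 -0.1954] F [ 0.3731  0.4524 -0.7791] grip 84.96897007334948 0.0
shift [-0.2615 -0.493   0.0038] turn [ 0.0004  0.0002 -0.0001]
```

Call:
step_arm:
  commands: [85,-0.045,-0.09,0.03,0,0,0,85,-0.09,-0.18,0.03,0,0,0,85,-0.135,-0.27,0.03,0,0,0,85,-0.18,-0.36,0.03,0,0,0,85,-0.225,-0.44,0.03,0,0,0,85,-0.2615,-0.493,0.01,0,0,0,85,-0.2615,-0.493,0,0,0,0,85,-0.2615,-0.493,-0.02,0,0,0,85,-0.2615,-0.493,-0.02,0,0,0,85,-0.2615,-0.493,-0.02,0,0,0]

```text
clock: 16.75
position: [0.4322, -0.1306, 0.133]
ee_rot: [0.763, 0.647, -0.002, 0.001]
ft_force: [0.2, -1.1, 0.1]
grip_width: 0.996
grasp_force: 0.0
```

```bash
python3 - <<'E'
from h import *
im,C=shot("wrist","w8");o=where();go(o,.433,-.1308,.03,-9.5)
t=np.linspace(0,2*np.pi,60);p=proj(C,np.c_[.433+.012*np.cos(t),-.1308+.012*np.sin(t),t*0+.084]).astype(np.int32)
d=im[:,:,::-1].copy();cv2.polylines(d,[p],True,(0,255,0));cv2.imwrite("pics/w8d.png",d)
E
```

```text
t 16.8 pos [ 0.4323 -0.1306  0.133 ] ydeg -9.43 tilt [-0.0022 -0.0033] j [-1.0358 -0.0184  1.2498  2.0656  0.024   1.0834  0.0381] F [0.2625 0.6996 0.3397] grip 85.04677918985269 0.0
shift [ 0.0012 -0.0004 -0.1717] turn [ 0.0011 -0.0007 -0.0004]
```

View pics/w8d.png

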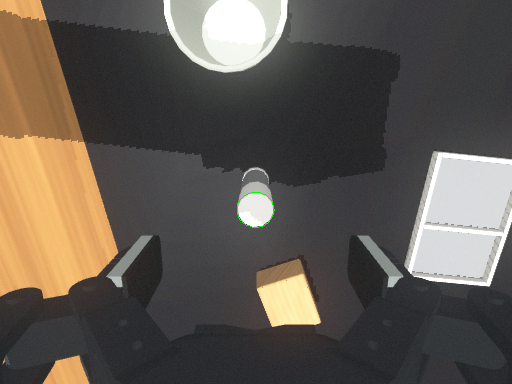

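The predicted circle lies on the small glue's cap at (256,210). I'll grip it.

Call:
step_arm:
  commands: [85,0.001,0,-0.07,0,0,0,85,0.001,0,-0.13,0,0,0,85,0.001,0,-0.171,0,0,0,85,0.001,0,-0.171,0,0,0,0,0.001,0,-0.171,0,0,0,0,0.001,0,-0.171,0,0,0,0,0.001,0,-0.171,0,0,0,0,0.001,0,-0.171,0,0,0,0,0.001,0,-0.171,0,0,0,0,0.001,0,-0.171,0,0,0]
  squeeze: 35

```text
clock: 18.05
position: [0.433, -0.1306, 0.0306]
ee_rot: [0.763, 0.646, -0.001, 0.0]
ft_force: [-1.7, 1.0, 8.1]
grip_width: 0.271
grasp_force: 33.9
```

```bash
python3 - <<'E'
from h import *
o=where();go(o,.5783,.1004,.12,-9.4)
E
```

```text
t 18.05 pos [ 0.433  -0.1306  0.0306] ydeg -9.45 tilt [-0.0018 -0.0021] j [-0.7873  0.3405  1.1043  2.1497 -0.3958  0.8748  0.3901] F [-1.7265  0.9913  8.1007] grip 23.123135197219465 33.910515904426575
shift [0.2422 0.3849 0.149 ] turn [ 0.0007 -0.0006  0.0003]
```

Call:
step_arm:
  commands: [0,0,0,0.09,0,0,0,0,0.01,0,0.17,0,0,0,0,0.06,0.07,0.18,0,0,0,0,0.11,0.155,0.18,0,0,0,0,0.16,0.24,0.18,0,0,0,0,0.21,0.325,0.18,0,0,0,0,0.242,0.385,0.15,0,0,0,0,0.242,0.385,0.1,0,0,0,0,0.242,0.385,0.06,0,0,0,0,0.242,0.385,0.06,0,0,0]

```text
clock: 19.3
position: [0.5765, 0.1001, 0.0648]
ee_rot: [0.763, 0.646, -0.003, -0.0]
ft_force: [-0.5, -0.1, 0.4]
grip_width: 0.27
grasp_force: 34.5
```

```bash
python3 - <<'E'
from h import *
im,C=shot("wrist","w9");o=where();go(o,.5783,.1004,.0338,-9.4)
E
```

```text
t 19.35 pos [0.5774 0.1    0.0661] ydeg -9.47 tilt [-0.0033 -0.0034] j [-0.9923  0.5781  0.9646  1.7821 -0.5329  1.0728 -0.0017] F [-0.1749 -1.0808  1.1026] grip 23.0697970947028 34.5023649930954
shift [ 0.0014  0.0006 -0.0539] turn [ 0.0011 -0.0011  0.0004]
```

View pics/w9.png

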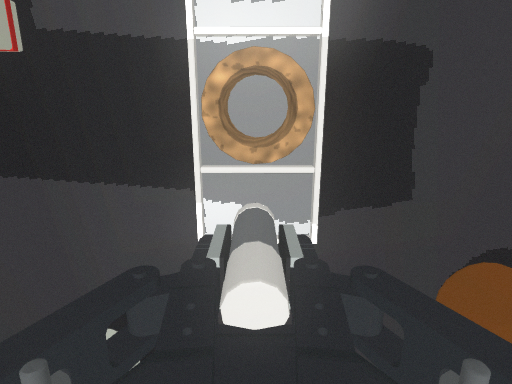

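The tape lies flat in its compartment at (258,105), and the small glue hangs centred over the narrowest one. I'll lower and release.

Call:
step_arm:
  commands: [0,0.001,0,-0.025,0,0,0,0,0.001,0,-0.045,0,0,0,0,0.001,0,-0.054,0,0,0,0,0.001,0,-0.054,0,0,0,0,0.001,0,-0.054,0,0,0,40,0.001,0,-0.054,0,0,0,60,0.001,0,-0.054,0,0,0,85,0.001,0,-0.054,0,0,0,85,0.001,0,0.04,0,0,0,85,0.001,0,0.13,0,0,0]

```text
clock: 20.6
position: [0.5779, 0.1, 0.1453]
ee_rot: [0.763, 0.646, -0.002, 0.0]
ft_force: [0.7, 0.5, 0.5]
grip_width: 0.994
grasp_force: 0.0
```

```bash
python3 - <<'E'
from h import *
o=where();go(o,.442,-.3483,.15,-9.5)
E
```

```text
t 20.6 pos [0.5779 0.1    0.1453] ydeg -9.48 tilt [-0.0033 -0.0035] j [-1.0542  0.4884  1.0462  1.7135 -0.4459  1.2073 -0.059 ] F [0.7364 0.5282 0.4722] grip 84.87192003549143 0.0
shift [-0.2266 -0.7472  0.0079] turn [ 0.0011 -0.0011 -0.0001]
```

Call:
step_arm:
  commands: [85,-0.028,-0.09,0.02,0,0,0,85,-0.056,-0.185,0.02,0,0,0,85,-0.085,-0.28,0.02,0,0,0,85,-0.115,-0.375,0.02,0,0,0,85,-0.145,-0.47,0.02,0,0,0,85,-0.17,-0.565,0.02,0,0,0,85,-0.2,-0.66,0.02,0,0,0,85,-0.2265,-0.747,0.02,0,0,0,85,-0.2265,-0.747,0.01,0,0,0,85,-0.2265,-0.747,0.01,0,0,0]

```text
clock: 21.85
position: [0.4422, -0.3476, 0.1495]
ee_rot: [0.763, 0.646, -0.002, -0.0]
ft_force: [0.8, 2.2, -0.1]
grip_width: 0.993
grasp_force: 0.0
```

```bash
python3 - <<'E'
from h import *
im,C=shot("wrist","w10");o=where();go(o,.442,-.3483,.035,-9.5)
p=proj(C,[[.442,-.3483,.1]])[0];print("pred",p)
m=(im.min(2)>225).astype(np.uint8)
for c in cv2.findContours(m[100:330],cv2.RETR_EXTERNAL,cv2.CHAIN_APPROX_NONE,offset=(0,100))[0]:
    if cv2.contourArea(c)>150: print(cv2.boundingRect(c),cv2.minEnclosingCircle((ray(C,c[:,0],.1)[:,:2]*1000).astype(np.float32)))
E
```

```text
t 21.9 pos [ 0.4429 -0.3469  0.1498] ydeg -9.39 tilt [-0.0029 -0.0021] j [-0.296   0.4327  1.1023  1.7757 -0.4108  1.1917  0.7625] F [ 0.5314 -0.0952  0.0438] grip 85.00153305356856 0.0
shift [-0.0015 -0.0023 -0.1913] turn [ 0.0007 -0.0009 -0.0006]
pred [254.2453 210.8505]
(229, 187, 51, 48) ((441.8022766113281, -348.3948974609375), 16.764131546020508)
```

Call:
step_arm:
  commands: [85,-0.001,-0.002,-0.07,0,0,0,85,-0.001,-0.002,-0.13,0,0,0,85,-0.001,-0.002,-0.17,0,0,0,85,-0.001,-0.002,-0.183,0,0,0,0,-0.001,-0.002,-0.183,0,0,0,0,-0.001,-0.002,-0.183,0,0,0,0,-0.001,-0.002,-0.183,0,0,0,0,-0.001,-0.002,-0.183,0,0,0,0,-0.001,-0.002,-0.183,0,0,0,0,-0.001,-0.002,-0.183,0,0,0]
  squeeze: 40

```text
clock: 23.15
position: [0.4423, -0.3494, 0.0411]
ee_rot: [0.763, 0.646, -0.001, 0.001]
ft_force: [-0.1, 1.6, 6.7]
grip_width: 0.385
grasp_force: 39.3
```

```bash
python3 - <<'E'
from h import *
o=where();go(o,.6213,-.1745,.12,-15.3)
E
```

```text
t 23.15 pos [ 0.4423 -0.3494  0.0411] ydeg -9.46 tilt [-0.0011 -0.003 ] j [-0.1808  0.5708  0.9701  1.8625 -0.5526  1.005   0.8602] F [-0.0526  1.638   6.7051] grip 32.91352605658964 39.324697852134705
shift [0.2983 0.2916 0.1314] turn [ 0.0009 -0.0004 -0.0324]
```

Call:
step_arm:
  commands: [0,0,0,0.09,0,0,0,0,0.01,0.01,0.13,0,0,0,0,0.07,0.07,0.13,0,0,-0.01,0,0.14,0.135,0.13,0,0,-0.02,0,0.21,0.205,0.13,0,0,-0.0325,0,0.27,0.26,0.13,0,0,-0.0325,0,0.2985,0.2915,0.11,0,0,-0.0325,0,0.2985,0.2915,0.07,0,0,-0.0325,0,0.2985,0.2915,0.05,0,0,-0.0325,0,0.2985,0.2915,0.05,0,0,-0.0325]

```text
clock: 24.4
position: [0.6197, -0.1751, 0.0695]
ee_rot: [0.796, 0.606, -0.003, -0.0]
ft_force: [-0.1, 0.8, -0.2]
grip_width: 0.39
grasp_force: 40.0
```

```bash
python3 - <<'E'
from h import *
o=where();go(o,.6213,-.1745,.0443,-15.3)
E
```

```text
t 24.4 pos [ 0.6197 -0.1751  0.0695] ydeg -15.41 tilt [-0.0045 -0.0026] j [-0.4651  0.7022  0.9521  1.6163 -0.6093  1.1516  0.3652] F [-0.1336  0.7621 -0.2108] grip 33.30504364007253 40.02721846103668
shift [ 0.0026  0.0011 -0.0421] turn [ 0.0008 -0.0014  0.0006]
```

Call:
step_arm:
  commands: [0,0.001,0,-0.02,0,0,0,0,0.001,0,-0.035,0,0,0,0,0.001,0,-0.0435,0,0,0,0,0.001,0,-0.0435,0,0,0,0,0.001,0,-0.0435,0,0,0,45,0.001,0,-0.0435,0,0,0,65,0.001,0,-0.0435,0,0,0,85,0.001,0,-0.0435,0,0,0,85,0.001,0,0.05,0,0,0,85,0.001,0,0.15,0,0,0]

```text
clock: 25.65
position: [0.6209, -0.1741, 0.1611]
ee_rot: [0.795, 0.607, -0.003, -0.0]
ft_force: [1.4, 0.2, 0.5]
grip_width: 0.995
grasp_force: 0.0
```

```bash
python3 - <<'E'
from h import *
o=where();go(o,.4419,.2353,.16,-9.5)
E
```

```text
t 25.65 pos [ 0.6209 -0.1741  0.1611] ydeg -15.31 tilt [-0.0044 -0.0026] j [-0.5048  0.6166  1.0249  1.5322 -0.5339  1.3012  0.3165] F [1.4173 0.1969 0.485 ] grip 84.98022494536951 0.0
shift [-0.2984  0.6823 -0.0019] turn [ 0.0009 -0.0014  0.0323]
```

Call:
step_arm:
  commands: [85,-0.037,0.085,0.01,0.001,-0.001,0.01,85,-0.075,0.17,0.01,0.001,-0.001,0.02,85,-0.112,0.255,0.01,0.001,-0.001,0.032,85,-0.15,0.34,0.01,0.001,-0.001,0.032,85,-0.187,0.425,0.01,0.001,-0.001,0.032,85,-0.225,0.51,0.01,0.001,-0.001,0.032,85,-0.262,0.595,0,0.001,-0.001,0.032,85,-0.298,0.682,-0.03,0.001,-0.001,0.032,85,-0.298,0.682,-0.06,0.001,-0.001,0.032,85,-0.298,0.682,-0.06,0.001,-0.001,0.032]

```text
clock: 26.9
position: [0.4423, 0.2338, 0.1234]
ee_rot: [0.764, 0.646, -0.001, 0.0]
ft_force: [0.1, -0.4, 0.1]
grip_width: 0.997
grasp_force: 0.0
```

```bash
python3 - <<'E'
from h import *
im,C=shot("wrist","w11");o=where();go(o,.4419,.2353,.033,-9.9)
print("pred",proj(C,[[.4419,.2353,.066]])[0])
m=(im.min(2)>200).astype(np.uint8)
for c in cv2.findContours(m[100:330],cv2.RETR_EXTERNAL,cv2.CHAIN_APPROX_NONE,offset=(0,100))[0]:
    if cv2.contourArea(c)>150: print(cv2.boundingRect(c),cv2.minAreaRect((ray(C,c[:,0],.066)[:,:2]*1000).astype(np.float32)))
E
```

```text
t 26.95 pos [0.4431 0.2333 0.1242] ydeg -9.67 tilt [ 0.0003 -0.0007] j [-1.5982  0.2857  1.1738  1.959  -0.297   1.0882 -0.4672] F [-0.5976  0.0324  0.3121] grip 85.44488983631648 0.0
shift [-0.002   0.0033 -0.152 ] turn [ 0.0002  0.0001 -0.0013]
pred [253.3154 204.0309]
(233, 184, 41, 39) ((441.90106201171875, 235.83216857910156), (26.43627166748047, 26.670114517211914), 78.17391204833984)
(383, 100, 127, 169) ((565.2959594726562, 224.53555297851562), (115.16814422607422, 68.89595794677734), 80.49990844726562)
```

Call:
step_arm:
  commands: [85,-0.002,0.004,-0.06,0,0,-0.004,85,-0.002,0.004,-0.11,0,0,-0.004,85,-0.002,0.004,-0.152,0,0,-0.004,85,-0.002,0.004,-0.152,0,0,-0.004,0,-0.002,0.004,-0.152,0,0,-0.004,0,-0.002,0.004,-0.152,0,0,-0.004,0,-0.002,0.004,-0.152,0,0,-0.004,0,-0.002,0.004,-0.152,0,0,-0.004,0,-0.002,0.004,-0.152,0,0,-0.004,0,-0.002,0.004,-0.152,0,0,-0.004]
  squeeze: 50

```text
clock: 28.2
position: [0.4418, 0.2377, 0.0338]
ee_rot: [0.767, 0.641, 0.001, -0.0]
ft_force: [-1.8, -0.2, 7.4]
grip_width: 0.326
grasp_force: 49.1
```

```bash
python3 - <<'E'
from h import *
o=where();go(o,.6058,-.2314,.15,-15.3)
E
```

```text
t 28.2 pos [0.4418 0.2377 0.0338] ydeg -10.26 tilt [0.0008 0.0014] j [-1.4457  0.4462  1.0175  2.0273 -0.479   0.9247 -0.3518] F [-1.7737 -0.2499  7.3617] grip 27.863249693713627 49.100847244262695
shift [ 0.2733 -0.7819  0.1937] turn [-0.0004  0.0003 -0.028 ]
```

Call:
step_arm:
  commands: [0,0,0,0.09,0,0,0,0,0,0,0.18,0,0,0,0,0.01,-0.06,0.225,0,0,0,0,0.02,-0.16,0.225,0,0,-0.01,0,0.03,-0.26,0.225,0,0,-0.02,0,0.04,-0.36,0.225,0,0,-0.028,0,0.05,-0.46,0.225,0,0,-0.028,0,0.07,-0.55,0.225,0,0,-0.028,0,0.08,-0.65,0.225,0,0,-0.028,0,0.1,-0.74,0.225,0,0,-0.028]

```text
clock: 29.45
position: [0.4993, -0.1945, 0.1687]
ee_rot: [0.795, 0.607, -0.0, 0.0]
ft_force: [-0.1, 0.9, -1.8]
grip_width: 0.319
grasp_force: 50.6
```

```bash
python3 - <<'E'
from h import *
o=where();go(o,.6058,-.2294,.065,-15.3)
E
```

```text
t 29.45 pos [ 0.4993 -0.1945  0.1687] ydeg -15.32 tilt [ 0.0004 -0.0006] j [-0.7051  0.3483  1.1937  1.8252 -0.3465  1.2037  0.3283] F [-0.1353  0.9068 -1.774 ] grip 27.237528896597905 50.58865249156952
shift [ 0.1774 -0.0582 -0.1728] turn [0.0002 0.0001 0.0001]
```

Call:
step_arm:
  commands: [0,0.02,-0.05,0,0,0,0,0,0.1,-0.05,0,0,0,0,0,0.16,-0.05,0,0,0,0,0,0.174,-0.05,0,0,0,0,0,0.174,-0.05,-0.06,0,0,0,0,0.174,-0.05,-0.12,0,0,0,0,0.174,-0.05,-0.17,0,0,0,0,0.174,-0.05,-0.17,0,0,0,0,0.174,-0.05,-0.17,0,0,0,0,0.174,-0.05,-0.17,0,0,0]

```text
clock: 30.7
position: [0.6045, -0.2233, 0.0687]
ee_rot: [0.795, 0.606, 0.001, 0.002]
ft_force: [0.3, -0.4, -1.7]
grip_width: 0.319
grasp_force: 50.5
```

```bash
python3 - <<'E'
from h import *
o=where();go(o,.6058,-.2294,.037,-15.3)
E
```

```text
t 30.7 pos [ 0.6045 -0.2233  0.0687] ydeg -15.34 tilt [ 0.0033 -0.0013] j [-0.3847  0.6966  0.9476  1.6227 -0.6105  1.1408  0.4471] F [ 0.3416 -0.3586 -1.6879] grip 27.24449634690283 50.544408559799194
shift [ 0.0022 -0.0101 -0.0528] turn [0.0004 0.0011 0.0002]
```

Call:
step_arm:
  commands: [0,0.002,-0.01,-0.02,0,0.001,0,0,0.002,-0.01,-0.04,0,0.001,0,0,0.002,-0.01,-0.053,0,0.001,0,0,0.002,-0.01,-0.053,0,0.001,0,0,0.002,-0.01,-0.053,0,0.001,0,40,0.002,-0.01,-0.053,0,0.001,0,60,0.002,-0.01,-0.053,0,0.001,0,85,0.002,-0.01,-0.053,0,0.001,0,85,0.002,-0.01,0.04,0,0.001,0,85,0.002,-0.01,0.14,0,0.001,0]

```text
clock: 31.95
position: [0.6045, -0.2287, 0.1517]
ee_rot: [0.795, 0.606, -0.002, -0.001]
ft_force: [0.7, -0.2, 1.6]
grip_width: 0.997
grasp_force: 0.0
```

Call:
step_arm:
  commands: [85,0,0,0.1,0,0,0,85,-0.1,0,0.2,0,0,0,85,-0.2,0,0.2,0,0,0,85,-0.2,0,0.2,0,0,0,85,-0.2,0,0.2,0,0,0,85,-0.2,0,0.2,0,0,0,85,-0.2,0,0.2,0,0,0,85,-0.2,0,0.2,0,0,0,85,-0.2,0,0.2,0,0,0,85,-0.2,0,0.2,0,0,0]

```text
clock: 33.2
position: [0.4851, -0.2291, 0.271]
ee_rot: [0.795, 0.606, -0.001, -0.0]
ft_force: [-0.6, 0.7, -0.5]
grip_width: 0.995
grasp_force: 0.0
```

```bash
python3 - <<'E'
from h import *
where()
t,_=shot("top","topf");s,_=shot("scene","scenef")
a=cv2.resize(t[130:260,130:410],(800,371),interpolation=2);b=cv2.resize(s[95:285,70:470],(482,229),interpolation=2)
o=np.zeros((600,800,3),np.uint8);o[:371]=a;o[371:,:482]=b
w,_=shot("wrist","wf");o[371:,490:795]=cv2.resize(w,(305,229))
cv2.imwrite("pics/final.png",o[:,:,::-1])
E
```

```text
t 33.2 pos [ 0.4851 -0.2291  0.271 ] ydeg -15.34 tilt [-0.0021 -0.0011] j [-0.7207  0.2285  1.2565  1.6799 -0.2185  1.3954  0.2992] F [-0.5621  0.682  -0.4619] grip 84.97253333341058 0.0
```

View pics/final.png

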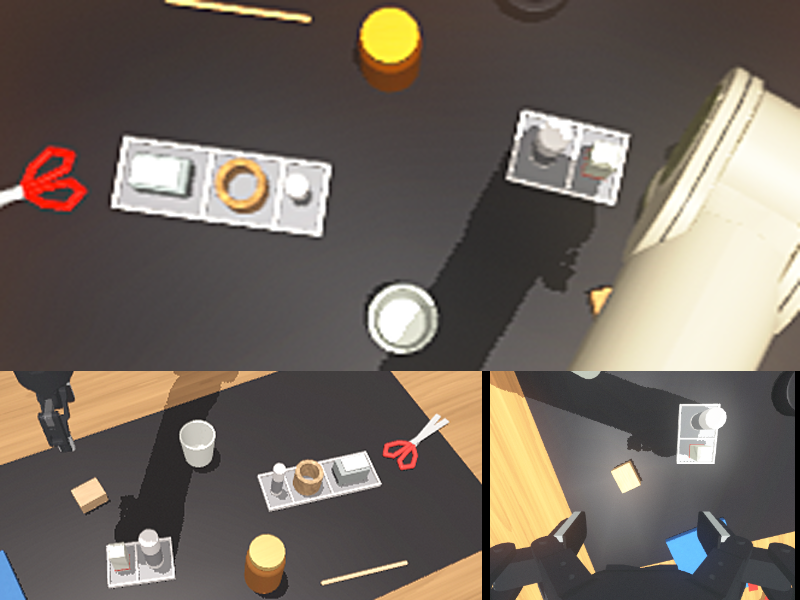

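All five things stand upright in their compartments: tray3 at (220,185), tray2 at (570,157). The cup, carton and jar are in their original places.

```bash
python3 -c "
from workcell import *
print(hand_in())"
```

```text
the job is handed in; nothing more can be done
None
```

Both kits are made up and handed in at about 33 s: all five things were placed in the order asked and look upright in their compartments in the final pictures, with the cup, carton and jar untouched.

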